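# Splash plate in, then find the rotator wheel's heavy side

## Robot

A 7-joint arm with a two-finger parallel gripper is mounted at the origin on the work surface. World frame = base frame: x ahead of the robot, y to its left, z up, the work surface at z = 0. Lengths are in mm, angles in rad, forces in N, time in s.
With the tool pointing down it reaches from about 425 to 1025 mm from the base axis. Payload 3.6 kg.
Tool frame: the origin (TCP) lies at the very end of the fingers, on their centre line; the grasp point (between the pads) lies 19 mm behind it; z points along the fingers, y is the direction in which the jaws open and shut (so a half turn about z gives the same grasp; the last joint's range is limited). The gripper opens to 85 mm and grips with 20 to 120 N. Pads are 22 mm wide; open, the fingers measure 114 mm over their backs; the gripper's body (76 mm by 85 mm) begins 54 mm behind the grasp point. The pads swing forward as they close: fully open they stand 13 mm farther back than shut.
Start: joints at [-1.262, 0.591, 0.048, 1.609, -0.033, 0.943, -0.034], TCP at [283.526, 667.265, 231.302] pointing down, gripper open.
Joint ranges: [-2.69, 2.69], [-0.47, 2.24], [-1.27, 1.36], [0.19, 2.51], [-1.53, 4.68], [0.08, 2.07], [-3.09, 3.09]. Speed limits (rad/s): [2.57, 2.57, 3.14, 3.14, 3.14, 3.14, 3.14].

## Interface

Orientations are given as [roll, pitch, yaw] about the fixed x, y, z axes, in that order (R = Rz(yaw) Ry(pitch) Rx(roll)).
In Python, from station import ctrl, vision gives the robot as it stands.
- The arm moves only by the tool send_rows, never from a script. Its argument "targets" is a list of rows, each a list of 7 numbers: the closure, from 0 (fully open) to 1 (shut), then the shift along the tool's x, y, z in m, then the turn, a rotation vector about the tool's x, y, z in degrees. A call has 1 to 12 rows; each row is the pose to reach, as a shift and turn from the pose measured when the call began, along the tool's axes at that moment; what a row does not reach only later rows make up. A row lasts 1/8 s, in which the tool goes at most 62.5 mm and 10.7 degrees, less where a joint would pass 70% of its speed; a pose out of reach is approached as far as the arm can. A call with a gripper value outside its range is refused whole. The fingers move at their own pace and stop on an object; "grip_force" is the grip in N (left out, the last holds). Time passes only in rows, so rows that repeat a pose let the fingers close. It gives the time, the measured TCP pose, the force and the opening at its end, in the units of the state.
- ctrl.observe(): the state, without advancing time (a new reading comes with each control period).
- vision.get_image(name): name is "scene" or "top"; returns (picture, depth): 384x512x3 uint8, blue, green, red; 384x512 float32, mm along the optical axis (not along the pixel's ray), 0 where there is no reading.
- vision.get_calibration(name): a dict with "K" (3x3 intrinsics, pixels), "extrinsics" (4x4, takes a point from world to camera coordinates). Camera axes: x right, y down, z forward; pixel columns grow to the right and rows downward; lengths in mm; the calibration is good to about 2 mm. A picture is of the moment at which its call begins. get_calibration takes no time and is no camera call.
- ctrl.hand_in(): hands the job in, once; it reports no verdict.
The state is a dict: "time": time; "joint_pos": joint angles; "qd": joint speeds; "joint_torque": joint torques, N m; "position": TCP position; "orientation": TCP orientation; "ft_force": force on the tool from outside, world axes, zero at the start; "wrist_torque": the same for the moment, N m; "gripper_width": finger opening in mm.
Only numpy, scipy, OpenCV 4.12 (cv2) and the standard library are available. Lean on these libraries where they do the work, as an engineer would, in place of code of your own. Each camera call takes 0.05 s, during which the arm holds its last target. There are 200 camera calls.

## Task

Take the flat splash plate out of its stand and slide it fully home, upright, into the slot block at the front of the tube rotator, and let go of it. Next find by hand which side of the rotator's wheel is heavy (its axle rubs a little: lead it round by a ball-ended sleeve both ways, let it roll back, and judge from where it comes to rest on either side) and bring that side to the very bottom. Finish while still gripping the wheel and keeping it still there, so that a colleague can clip the balance weight on at the top; do not tip or shove the glassware and porcelain standing about.

Things in the scene. Friction and masses are not known exactly. Their poses are not given: they have to be found in the camera images.
- panel_center (a point): Centre of the splash plate: a plain grey plastic slab, 8 mm thick (its x), 110 mm wide (its y), 110 mm tall (its z), 120 g, standing upright on edge in the stand with its upper 88 mm free. Lift it straight up by its upper edge.
- stand: Low white stand, 110 x 150 mm, 30 mm high, with three slots along its y; the splash plate stands in the middle one (22 mm deep, 4 mm play), the others (35 mm to either side) are empty. Fixed; origin under its centre.
- slot_mouth (a point): Centre of the slot's mouth, on top of the aluminium slot block (34 x 140 mm, 40 mm high) 115 mm in front of the wheel's plane. x across the slot, y along it, z up. Slot 10.5 mm wide, 112.5 mm long, 28 mm deep, mouth bevelled 2 mm; fully home, the plate's centre is 27 mm above the mouth. Either face of the plate may point forward.
- axle (a point): Centre of the rotator's wheel on its level axle, 140 mm above the bench; does not turn. x along the axle towards the slot block, z up. Wheel: white disc, radius 75 mm, 10 mm thick, closed grey drum (radius 60) 35 mm out in front. Eight like sleeves, 16 mm thick, stand out as spokes 45 degrees apart, each with a black ball 22 mm in diameter, centre 105 mm from the axle, at x = 0.
- wheel (a joint): Angle of the wheel about the axle's x, rad: at 0 (and any multiple of 45 degrees) a sleeve stands straight up; growing, the wheel's top moves to the axle's -y. Turns without end. A ball near the top can be pinched from above, fingers on its front and back (closing along x); it pivots between them as the wheel is led round, and the wheel can turn freely between the opened fingers.
- rotator: Tube rotator, fixed: white housing 150 mm wide, 175 mm high, its face 30 mm behind the wheel's plane on the robot's side. Origin on the bench below the axle's centre, axes as the axle's. The axle rubs (0.07 N m): left alone, the wheel rolls slowly towards heavy side down, 2 s or so, and sticks 10 to 33 degrees short of it, alike from either side; it can also stick with the heavy side near the top.
- drum_front (a point): Centre of the drum's front face. In the closed drum hides a weight on one side, direction unknown and unseen (not only at a sleeve; new each time): 0.13 to 0.38 N m when level with the axle, up to 3.6 N at a ball. A dark bolt head, 18 mm wide, 43 mm from the centre of this face, is straight up when the wheel's angle is 0: only a mark, it does not tell the heavy side.
- flask_a: Conical glass flask, 110 mm tall, 74 mm wide, on the red tray; origin under its centre. Leave it alone.
- flask_b: Second conical glass flask like the first, 110 mm tall, on the red tray; origin under its centre. Leave it alone.
- dish: White porcelain dish, 90 mm wide, 30 mm high, on the red tray; origin under its centre. Leave it alone.
- crucible: Small white porcelain crucible, 40 mm wide, 40 mm high, open top, on the bench between the stand and the rotator; origin under its centre. Leave it alone.
- beaker: Glass beaker, 66 mm wide, 75 mm high, on the bench beyond and to the right of the rotator; origin under its centre. Leave it alone.
- wash_bottle: Clear plastic bottle, 68 mm wide, 160 mm tall, far right; origin under its centre. Leave it alone.
- amber_bottle: Amber glass bottle, 72 mm wide, 170 mm tall, beyond the rotator; origin under its centre. Leave it alone.
Not all that is in view belongs to the job. Of the things that look like the part that bears panel_center, the middle-sized one is meant.

How it is judged:
By the outcome, as a careful person would: the job done as asked, in the order asked, and still so for the second after the job is handed in, while the arm keeps its last pose, push and grip.
It also fails if it takes over 72 s, if anything falls off the work surface, if the arm or the gripper's body presses on something with over 40 N, if the wrist force passes 120 N, or if a joint passes its speed limit or range.

## Working session

There is one attempt and no reset: what is moved stays moved. The work goes in short steps, Python scripts to look and compute and a tool call to move; the robot and the scene stay as the last step left them, time stands still between calls to the robot, and variables do not carry over. Pictures are saved under pics/ and viewed, about 8 in all and at most 12, crops included, and the job is handed in when it is done.

Besides the shell and the picture viewer there is one more tool, called by a JSON object that holds its "method" and its "body", one argument or row to a line. send_rows: Moves the arm, as the interface text tells. Its arguments: {"type":"object","properties":{"targets":{"type":"array","items":{"type":"array","items":{"type":"number"}}},"grip_force":{"type":"number"}},"required":["targets"]}

```bash
mkdir -p pics; ls; python3 - <<'E'
from station import ctrl, vision
import cv2,numpy as np
s=ctrl.observe(); print(s)
for n in("scene","top"):
    im,d=vision.get_image(n); cv2.imwrite(f"pics/{n}0.png",im); np.savez(f"{n}0.npz",im=im,d=d)
    c=vision.get_calibration(n); print(n,c)
a=cv2.imread("pics/scene0.png");b=cv2.imread("pics/top0.png")
E
```

```text
pics
{'time': 0.0, 'joint_pos': array([-1.26248618,  0.59208235,  0.04831466,  1.60983753, -0.03329104,
        0.94266608, -0.03367487]), 'qd': array([-0.00030022, -0.00165374,  0.00073822, -0.00141553,  0.00043324,
        0.00025188, -0.00065617]), 'joint_torque': array([ 6.58512108e-04, -5.48683226e+01,  1.54644549e+00, -1.98124784e+01,
        9.31743707e-03,  8.64344998e-03,  7.29764452e-06]), 'position': array([283.21985143, 666.49954792, 230.16212943]), 'orientation': array([-3.13940854e+00,  1.38217974e-04,  2.73988089e+00]), 'ft_force': array([ 0.69575497, -0.62065708, -0.3859761 ]), 'wrist_torque': array([-0.02085462, -0.00306764, -0.06064783]), 'gripper_width': 85.63369865826013}
scene {'K': array([[356.06394024,   0.        , 259.06117332],
       [  0.        , 356.06394024, 194.32941016],
       [  0.        ,   0.        ,   1.        ]]), 'extrinsics': array([[ 9.00479199e-01,  4.34793184e-01, -9.59685529e-03,
        -4.87556273e+02],
       [ 3.54992789e-01, -7.47597979e-01, -5.61317540e-01,
        -1.36326933e+02],
       [-2.51231630e-01,  5.02047954e-01, -8.27544875e-01,
         1.35402645e+03],
       [ 0.00000000e+00,  0.00000000e+00,  0.00000000e+00,
         1.00000000e+00]])}
top {'K': array([[497.39297723,   0.        , 257.5186682 ],
       [  0.        , 497.39297723, 186.46929387],
       [  0.        ,   0.        ,   1.        ]]), 'extrinsics': array([[-1.80681590e-02, -9.99802787e-01,  8.24189078e-03,
        -2.19480154e+00],
       [-9.91816965e-01,  1.68806489e-02, -1.26547034e-01,
         5.61010330e+02],
       [ 1.26382949e-01, -1.04609190e-02, -9.91926368e-01,
         1.66254257e+03],
       [ 0.00000000e+00,  0.00000000e+00,  0.00000000e+00,
         1.00000000e+00]])}
```

View pics/scene0.png

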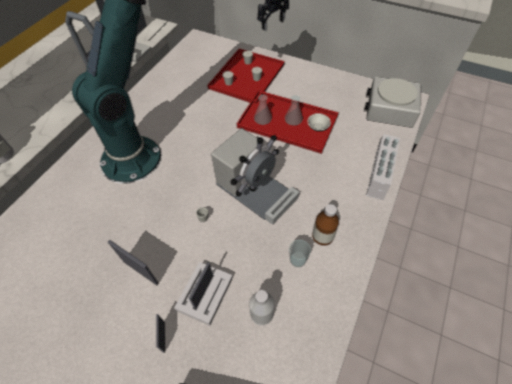

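View pics/top0.png

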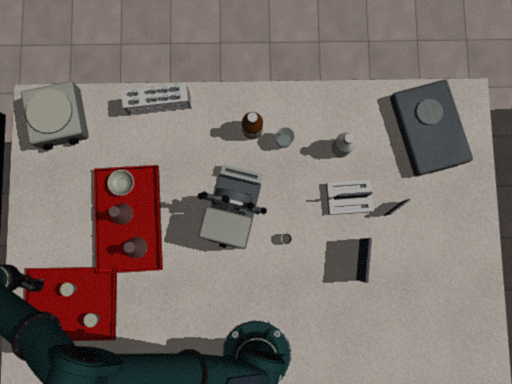

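Image contents: three dark or grey slabs could be the plate. A large one leans at scene (133,262)/top (364,260), one stands in the white stand at scene (201,286)/top (350,196), and a small one is at scene (161,333)/top (397,207). I choose the one in the stand. The rotator is at top (232,205), with its slot block at top (240,174).

```bash
cat > h.py <<'E'
import numpy as np,cv2
from station import ctrl,vision
def cloud(n,d):
    c=vision.get_calibration(n);K=c["K"];E=c["extrinsics"]
    v,u=np.mgrid[:d.shape[0],:d.shape[1]]
    P=np.dstack([(u-K[0,2])*d/K[0,0],(v-K[1,2])*d/K[1,1],d]).reshape(-1,3)
    W=(P-E[:3,3])@E[:3,:3]; W[d.ravel()==0]=np.nan
    return W.reshape(*d.shape,3)
def proj(n,p):
    c=vision.get_calibration(n);q=c["extrinsics"][:3,:3]@np.asarray(p,float)+c["extrinsics"][:3,3];q=c["K"]@q
    return q[:2]/q[2]
def rect(W,xr,yr,zr):
    m=(W[...,0]>xr[0])&(W[...,0]<xr[1])&(W[...,1]>yr[0])&(W[...,1]<yr[1])&(W[...,2]>zr[0])&(W[...,2]<zr[1])
    p=W[m]; r=cv2.minAreaRect(p[:,:2].astype(np.float32)); return len(p),np.round(r[0],1),np.round(r[1],1),round(r[2],1),np.round(np.median(p,0),1)
E
python3 - <<'E'
from h import *
for n in("top","scene"):
    z=np.load(n+"0.npz");W=cloud(n,z["d"])
    if n=="top":
        for uv in [(350,197),(350,187),(240,174),(225,230),(235,190),(285,239),(232,202),(203,196),(262,211)]: print(uv,np.round(W[uv[1],uv[0]]))
    else:
        for uv in [(201,286),(185,292),(280,203),(235,150),(258,165),(203,214)]: print(uv,np.round(W[uv[1],uv[0]]))
    b=cv2.resize(z["im"][150:260,180:420] if n=="top" else z["im"][120:340,150:320],None,fx=3.3 if n=="top" else 2.7,fy=3.3 if n=="top" else 2.7,interpolation=cv2.INTER_CUBIC)
    cv2.imwrite(f"pics/{n}0c.png",b); 
a=cv2.imread("pics/scene0c.png");cv2.imwrite("pics/c1.png",a)
E
```

```text
(350, 197) [ 518. -325.   46.]
(350, 187) [ 558. -334.    4.]
(240, 174) [609.  48.   6.]
(225, 230) [409.  92. 179.]
(235, 190) [553.  66.  12.]
(285, 239) [ 382. -104.   -1.]
(232, 202) [492.  68. 211.]
(203, 196) [512. 156. 215.]
(262, 211) [467. -23. 165.]
(201, 286) [ 528. -337.   92.]
(185, 292) [ 476. -357.   31.]
(280, 203) [602.  36.  39.]
(235, 150) [422.  74. 178.]
(258, 165) [521.  39. 193.]
(203, 214) [377. -96.   5.]
```

View pics/c1.png

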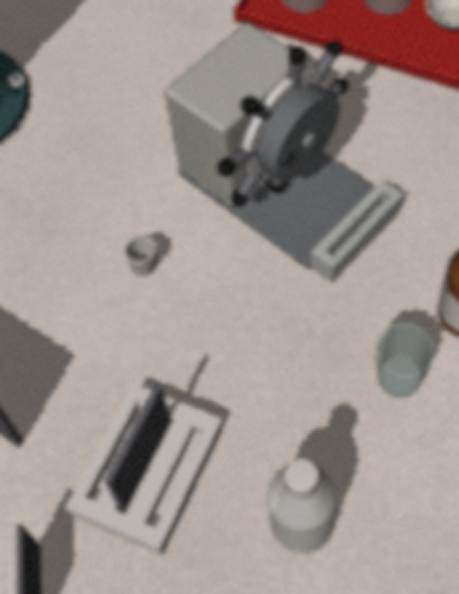

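The crop shows the medium slab upright in the middle slot of the white stand, at crop (138,450). The slot block is at crop (358,228), and the bolt head on the drum is at about (290,155). Next I fit the poses.

```bash
python3 - <<'E'
from h import *
z=np.load("top0.npz");W=cloud("top",z["d"]);z2=np.load("scene0.npz");S=cloud("scene",z2["d"])
for nm,X in(("top",W),("scene",S)):
    print(nm)
    print("stand",rect(X,(420,620),(-430,-240),(22,38)))
    print("plate",rect(X,(470,590),(-410,-260),(75,130)), rect(X,(470,590),(-410,-260),(100,140)))
    print("block",rect(X,(560,660),(-60,150),(33,48)))
    print("hous",rect(X,(320,500),(-40,200),(170,185)))
    print("plate z",np.nanpercentile(X[(X[...,0]>480)&(X[...,0]<570)&(X[...,1]>-390)&(X[...,1]<-280)&(X[...,2]>60)][:,2],[50,95,99]))
# drum face: scene points fit plane
m=(S[...,0]>490)&(S[...,0]<560)&(S[...,1]>-40)&(S[...,1]<110)&(S[...,2]>85)&(S[...,2]<198)
p=S[m];p=p[~np.isnan(p).any(1)]
rng=np.random.default_rng(0);best=0
for _ in range(500):
    a=p[rng.choice(len(p),3,False)];n=np.cross(a[1]-a[0],a[2]-a[0]);l=np.linalg.norm(n)
    if l<1:continue
    n/=l;k=abs((p-a[0])@n)<2
    if k.sum()>best:best=k.sum();K=k
q=p[K];c=q.mean(0);n=np.linalg.svd(q-c)[2][2];print("drum",len(p),best,c,n,q.min(0),q.max(0))
E
```

```text
top
stand (962, array([ 521.9, -327.8]), array([110.5, 152.2]), 3.1, array([ 515.5, -326.2,   29.5]))
plate (126, array([ 521.9, -327.6]), array([  9.4, 111.4]), 2.9, array([ 520.2, -326.5,  115.5])) (100, array([ 521.8, -327.9]), array([  9.3, 110.8]), 3.6, array([ 520.9, -327.1,  116.8]))
block (300, array([606.6,  43.7]), array([139. ,  35.2]), 75.3, array([606.9,  43.6,  39.6]))
hous (1379, array([441.1,  86.3]), array([150.7, 145.4]), 74.5, array([418.2,  92.7, 174.9]))
plate z [114.74123759 122.15299003 123.49010172]
scene
stand (1326, array([ 523.8, -330.6]), array([112.2, 151.2]), 3.4, array([ 537.1, -342.4,   31. ]))
plate (309, array([ 524. , -330.5]), array([  9.7, 110.8]), 3.4, array([ 526.5, -333.9,  110.1])) (200, array([ 523.9, -330.3]), array([  9.7, 110.3]), 3.4, array([ 525.8, -333.4,  116.9]))
block (332, array([609.4,  41.2]), array([142.2,  37.1]), 75.3, array([609.3,  39.2,  40.9]))
hous (1046, array([438.5,  69. ]), array([181.7, 145.2]), 73.9, array([422.6,  80.6, 175.8]))
plate z [103.59145334 120.53646572 121.91791689]
drum 665 381 [530.64262655  59.06856089 146.91462451] [-0.96572559  0.25955776 -0.00196273] [514.91583233   5.42096654  86.36184962] [544.79697153 109.55303625 197.96547468]
```

```bash
cat >> h.py <<'E'
from scipy.spatial.transform import Rotation as R
def rows(wps,s=None):
    "wps: (x,y,z,yawdeg) tool pointing down -> tool shift m, rotvec deg"
    s=s or ctrl.observe();p=np.array(s["position"]);r=R.from_euler("xyz",s["orientation"])
    print("t",round(s["time"],2),"p",np.round(p,1),"rpy",np.round(np.degrees(s["orientation"]),1),"F",np.round(s["ft_force"],1),"M",np.round(s["wrist_torque"],2),"w",round(s["gripper_width"],1),"q",np.round(s["joint_pos"],2))
    for x,y,z,w in wps:
        d=r.inv().apply(np.array([x,y,z])-p)/1000; v=(r.inv()*R.from_euler("xyz",[180,0,w],degrees=True)).as_rotvec(degrees=True)
        print((x,y,z,w),"->",np.round(d,4).tolist(),np.round(v,1).tolist())
AX=np.array([496.9,72.0,140.]);YW=75.1   # axle, tool yaw
ux=np.array([np.cos(np.radians(-14.9)),np.sin(np.radians(-14.9)),0]);uy=np.array([-ux[1],ux[0],0])
E
python3 - <<'E'
from h import *
rows([(400,480,340,130),(545,50,340,93.3),(523,-329,250,93.3)])
E
```

```text
t 0.1 p [283.3 666.5 230.2] rpy [-179.9    0.   157. ] F [ 1.5 -0.1  0.6] M [-0.01  0.03  0.04] w 85.4 q [-1.26  0.59  0.05  1.61 -0.03  0.94 -0.03]
(400, 480, 340, 130) -> [-0.1804, -0.1263, -0.1095] [-0.1, 0.0, 27.0]
(545, 50, 340, 93.3) -> [-0.482, -0.4653, -0.1087] [-0.1, 0.1, 63.7]
(523, -329, 250, 93.3) -> [-0.61, -0.8226, -0.018] [-0.1, 0.1, 63.7]
```

{"method": "send_rows", "body": {
  "targets": [
    [0.3,-0.18,-0.126,-0.11,0,0,27],
    [0.3,-0.18,-0.126,-0.11,0,0,27],
    [0.3,-0.18,-0.126,-0.11,0,0,27],
    [0.3,-0.18,-0.126,-0.11,0,0,27],
    [0.3,-0.482,-0.465,-0.11,0,0,63.7],
    [0.3,-0.482,-0.465,-0.11,0,0,63.7],
    [0.3,-0.482,-0.465,-0.11,0,0,63.7],
    [0.3,-0.482,-0.465,-0.11,0,0,63.7],
    [0.3,-0.482,-0.465,-0.11,0,0,63.7],
    [0.3,-0.482,-0.465,-0.11,0,0,63.7],
    [0.3,-0.61,-0.823,-0.08,0,0,63.7],
    [0.3,-0.61,-0.823,-0.05,0,0,63.7]
  ],
  "grip_force": 60
}}

```text
time: 1.6
position: [520.7, -1.1, 328.4]
orientation: [3.142, 0.002, 1.628]
ft_force: [1.1, -0.5, 0.1]
gripper_width: 59.7
```

```bash
python3 - <<'E'
from h import *
rows([(523,-329,160,93.3),(523,-329,83,93.3)])
E
```

```text
t 1.6 p [520.7  -1.1 328.4] rpy [1.80e+02 1.00e-01 9.33e+01] F [ 1.1 -0.5  0.1] M [ 0.   -0.02 -0.05] w 59.7 q [-0.52  0.24  0.54  1.97 -0.15  0.96  0.14]
(523, -329, 160, 93.3) -> [-0.3272, -0.0165, 0.169] [0.0, 0.1, -0.0]
(523, -329, 83, 93.3) -> [-0.327, -0.0165, 0.246] [0.0, 0.1, -0.0]
```

{"method": "send_rows", "body": {
  "targets": [
    [0.3,-0.12,-0.006,0.0,0,0,0],
    [0.3,-0.327,-0.0165,0.04,0,0,0],
    [0.3,-0.327,-0.0165,0.08,0,0,0],
    [0.4,-0.327,-0.0165,0.12,0,0,0],
    [0.4,-0.327,-0.0165,0.16,0,0,0],
    [0.4,-0.327,-0.0165,0.169,0,0,0],
    [0.4,-0.327,-0.0165,0.169,0,0,0],
    [0.4,-0.327,-0.0165,0.169,0,0,0],
    [0.4,-0.327,-0.0165,0.169,0,0,0]
  ]
}}

```text
time: 2.72
position: [524.3, -327.5, 161.3]
orientation: [3.139, 0.002, 1.63]
ft_force: [0.5, -0.6, -0.2]
gripper_width: 51.2
```

```bash
python3 - <<'E'
from h import *
rows([(523,-329,83,93.3)])
im,d=vision.get_image("top");cv2.imwrite("pics/t1.png",cv2.resize(im[130:260,280:420],None,fx=4,fy=4,interpolation=cv2.INTER_CUBIC))
E
```

```text
t 2.73 p [ 524.3 -327.5  161.3] rpy [1.799e+02 1.000e-01 9.340e+01] F [ 0.5 -0.6 -0.2] M [ 0.04 -0.01  0.06] w 51.2 q [ 0.15  0.59  0.48  1.93 -0.4   0.72  0.93]
(523, -329, 83, 93.3) -> [-0.0013, -0.0016, 0.0783] [0.1, 0.1, 0.1]
```

View pics/t1.png

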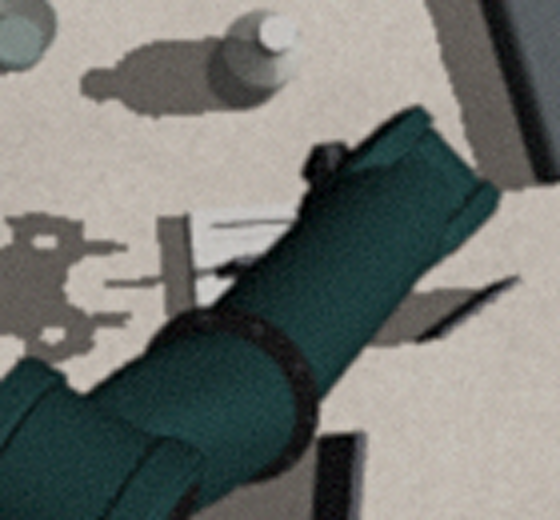

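The arm hides the plate from above. It is clear of the bottle at (260,60), so I go down and close.

{"method": "send_rows", "body": {
  "targets": [
    [0.4,-0.001,-0.0015,0.04,0,0,0],
    [0.4,-0.001,-0.0015,0.078,0,0,0],
    [0.4,-0.001,-0.0015,0.078,0,0,0],
    [0.7,-0.001,-0.0015,0.078,0,0,0],
    [1,-0.001,-0.0015,0.078,0,0,0],
    [1,-0.001,-0.0015,0.078,0,0,0],
    [1,-0.001,-0.0015,0.078,0,0,0],
    [1,-0.001,-0.0015,0.078,0,0,0],
    [1,-0.001,-0.0015,0.078,0,0,0]
  ],
  "grip_force": 60
}}

```text
time: 3.9
position: [524.1, -329.3, 85.5]
orientation: [3.137, 0.003, 1.631]
ft_force: [-1.1, 1.6, 7.1]
gripper_width: 7.3
```

```bash
python3 - <<'E'
from h import *
rows([(523,-329,180,93.3),(523,-329,210,93.3),(560,-120,230,85),(608,42.4,230,75.1)])
E
```

```text
t 3.9 p [ 524.1 -329.3   85.5] rpy [179.7   0.2  93.4] F [-1.1  1.6  7.1] M [0.1  0.31 0.04] w 7.3 q [ 0.21  0.69  0.4   1.97 -0.48  0.58  1.  ]
(523, -329, 180, 93.3) -> [0.0001, -0.0006, -0.0945] [0.3, 0.2, 0.1]
(523, -329, 210, 93.3) -> [-0.0, -0.0005, -0.1245] [0.3, 0.2, 0.1]
(560, -120, 230, 85) -> [0.2063, 0.0491, -0.1449] [0.3, 0.2, 8.4]
(608, 42.4, 230, 75.1) -> [0.3655, 0.1067, -0.1451] [0.3, 0.1, 18.3]
```

{"method": "send_rows", "body": {
  "targets": [
    [1,0,-0.0005,-0.03,0,0,0],
    [1,0,-0.0005,-0.07,0,0,0],
    [1,0,-0.0005,-0.11,0,0,0],
    [1,0,-0.0005,-0.13,0.3,0.2,0],
    [1,0.07,0.02,-0.14,0.3,0.2,4],
    [1,0.14,0.04,-0.14,0.3,0.2,6],
    [1,0.206,0.058,-0.135,0.3,0.2,10],
    [1,0.26,0.075,-0.125,0.3,0.2,15],
    [1,0.32,0.092,-0.11,0.3,0.2,18.3],
    [1,0.3655,0.1067,-0.1,0.3,0.1,18.3],
    [1,0.3655,0.1067,-0.1,0.3,0.1,18.3],
    [1,0.3655,0.1067,-0.1,0.3,0.1,18.3]
  ]
}}

```text
time: 5.4
position: [608.1, 43.0, 185.0]
orientation: [3.141, 0.001, 1.314]
ft_force: [-0.2, -0.4, -0.4]
gripper_width: 7.1
```

```bash
python3 - <<'E'
from h import *
s=ctrl.observe()
rows([(608,42.4,150,75.1),(608,42.4,125,75.1),(608,42.4,100,75.1)])
for n in("scene","top"):
    im,d=vision.get_image(n); np.savez(n+"1.npz",im=im,d=d)
    W=cloud(n,d)
    print(n,"plate",*[rect(W,(550,680),(-60,150),z) for z in((110,150),(130,145),(180,205))])
    print("block",rect(W,(560,660),(-60,150),(34,46)))
    y0,x0=np.int32(proj(n,(608,42,90)))[::-1]
    print(x0,y0)
    if n=="scene": cv2.imwrite("pics/s2.png",cv2.resize(im[y0-70:y0+70,x0-80:x0+80],None,fx=4,fy=4,interpolation=cv2.INTER_CUBIC))
E
```

```text
t 5.4 p [608.1  43.  185. ] rpy [180.    0.   75.3] F [-0.2 -0.4 -0.4] M [-0.02  0.01  0.02] w 7.1 q [-0.56  0.57  0.61  1.93 -0.46  0.77  0.05]
(608, 42.4, 150, 75.1) -> [-0.0005, 0.0001, 0.035] [0.0, 0.0, 0.2]
(608, 42.4, 125, 75.1) -> [-0.0005, 0.0, 0.06] [0.0, 0.0, 0.2]
(608, 42.4, 100, 75.1) -> [-0.0005, 0.0, 0.085] [0.0, 0.0, 0.2]
scene plate (163, array([611.6,  39.8]), array([110.1,   7.6]), 72.0, array([610.2,  32.1, 129.9])) (59, array([611.5,  39.6]), array([108.2,   7.6]), 72.0, array([609.9,  30.4, 137.2])) (80, array([609.9,  38.2]), array([102.6,  29.6]), 60.9, array([606.6,  18.9, 196. ]))
block (327, array([608.9,  40.9]), array([143.2,  35.8]), 75.2, array([609. ,  40.1,  40.8]))
283 193
top plate (25, array([594.2,   9.5]), array([40. ,  2.1]), 76.7, array([593.9,   9.3, 131.6])) (7, array([593.5,   7.6]), array([30.1,  0.8]), 74.6, array([592.8,   6. , 135.8])) (15, array([593.,   6.]), array([32.3,  1.9]), 75.8, array([592.9,   5.8, 191.7]))
block (98, array([597.5,   8.5]), array([66.1, 34.5]), 75.4, array([ 5.90e+02, -4.00e-01,  3.96e+01]))
241 170
```

View pics/s2.png

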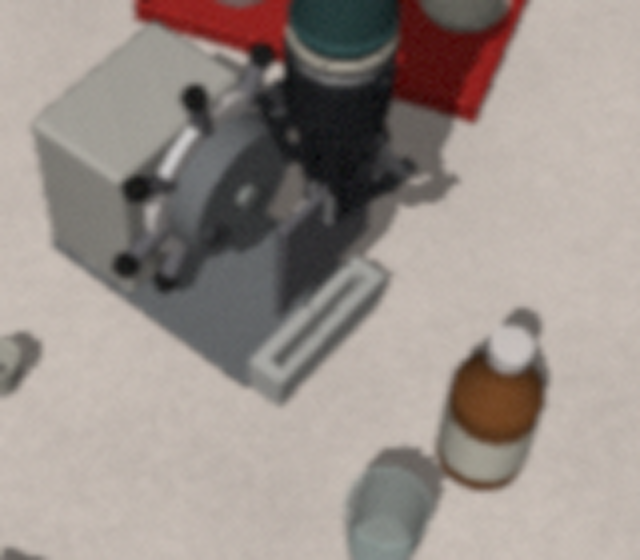

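```bash
python3 - <<'E'
from h import *
def fit(W,lo,hi,box):
    m=(W[...,0]>box[0])&(W[...,0]<box[1])&(W[...,1]>box[2])&(W[...,1]<box[3])&(W[...,2]>lo)&(W[...,2]<hi)
    p=W[m];p=p-0
    rng=np.random.default_rng(0);best=0
    for _ in range(800):
        a=p[rng.choice(len(p),3,False)];n=np.cross(a[1]-a[0],a[2]-a[0]);l=np.linalg.norm(n)
        if l<50:continue
        n/=l
        if abs(n[2])>.3: continue
        k=abs((p-a[0])@n)<1.5
        if k.sum()>best:best=k.sum();K=k
    q=p[K];c=q.mean(0);n=np.linalg.svd(q-c)[2][2];n*=np.sign(n[0])
    t=np.array([-n[1],n[0],0]);t/=np.linalg.norm(t);e=q@t
    print(len(p),best,"c",np.round(c,1),"yaw",round(np.degrees(np.arctan2(n[1],n[0])),2),"tilt",round(np.degrees(n[2]),2),"face offset along n",round(c@n,1),"t-range",np.round(np.percentile(e,[0,1,99,100]),1))
    return n,t
S=cloud("scene",np.load("scene1.npz")["d"])
fit(S,115,215,(570,650,-40,115))
S0=cloud("scene",np.load("scene0.npz")["d"])
fit(S0,40,115,(490,560,-400,-260))
# block side in block frame
for C in (np.array([609.2,41.]),np.array([606.6,43.7])): print(C@ux[:2],C@uy[:2])
m=(abs(S0[...,2]-41)<6)&(S0[...,0]>560)&(S0[...,0]<660)&(S0[...,1]>-60)&(S0[...,1]<150)
q=S0[m][:,:2];print("block n",np.percentile(q@ux[:2],[0,1,50,99,100]),"t",np.percentile(q@uy[:2],[0,1,50,99,100]))
E
```

```text
363 291 c [609.2  29.6 158.5] yaw -14.77 tilt 0.09 face offset along n 581.8 t-range [139.5 140.2 247.7 249.5]
322 308 c [ 527.7 -332.3   78.6] yaw 3.14 tilt -0.02 face offset along n 508.7 t-range [-414.  -413.  -305.3 -303.4]
578.1738630032113 196.26671684201546
574.9670266554581 198.20738699398083
block n [559.7538032  560.34045138 574.55027229 595.53870832 596.90551195] t [125.48075134 126.01198883 196.31598183 264.86880058 267.60799271]
```

Plate yaw is −14.8° and it is vertical, matching the block. Its centre is about 1.5 mm off along the slot, so I correct that and enter gently.

{"method": "send_rows", "body": {
  "targets": [
    [1,0.0015,0.0003,0.03,0,0,0],
    [1,0.0015,0.0003,0.058,0,0,0],
    [1,0.0015,0.0003,0.064,0,0,0],
    [1,0.0015,0.0003,0.068,0,0,0],
    [1,0.0015,0.0003,0.071,0,0,0],
    [1,0.0015,0.0003,0.074,0,0,0],
    [1,0.0015,0.0003,0.074,0,0,0]
  ]
}}

```text
time: 6.38
position: [610.1, 39.5, 117.2]
orientation: [3.138, -0.002, 1.307]
ft_force: [-6.6, 0.3, 27.4]
gripper_width: 7.1
```

```bash
python3 - <<'E'
from h import *
s=ctrl.observe();p=s["position"];print(p@ux,p@uy)
rows([(608,42.4,89.5,75.2)])
E
```

```text
579.4052616700999 195.0000142567055
t 6.38 p [610.1  39.5 117.2] rpy [ 1.798e+02 -1.000e-01  7.490e+01] F [-6.6  0.3 27.4] M [-0.14  2.09 -0.04] w 7.1 q [-0.5   0.66  0.53  1.97 -0.54  0.65  0.11]
(608, 42.4, 89.5, 75.2) -> [0.0023, -0.0028, 0.0277] [0.2, -0.1, -0.3]
```

{"method": "send_rows", "body": {
  "targets": [
    [1,0.003,-0.0028,-0.006,0.2,-0.1,-0.3],
    [1,0.003,-0.0028,-0.006,0.2,-0.1,-0.3],
    [1,0.003,-0.0028,-0.006,0.2,-0.1,-0.3]
  ]
}}

```text
time: 6.75
position: [608.1, 43.3, 123.1]
orientation: [-3.141, 0.0, 1.313]
ft_force: [0.6, -0.5, -2.0]
gripper_width: 6.8
```

```bash
python3 - <<'E'
from h import *
s=ctrl.observe();p=s["position"];print(p@ux,p@uy)
rows([(608,42.4,89.5,75.2)])
n="scene";im,d=vision.get_image(n);W=cloud(n,d)
m=(W[...,0]>570)&(W[...,0]<650)&(W[...,1]>-40)&(W[...,1]<115)&(W[...,2]>55)&(W[...,2]<150)
q=W[m];nn=q@ux;print(len(q),"n pct",np.percentile(nn,[5,50,75,95]))
k=abs(nn-np.median(nn))<3;q=q[k];print("t",np.percentile(q@uy,[0,1,99,100]))
A=np.c_[q@uy-195,q[:,2]-100,np.ones(len(q))];print("n fit",np.linalg.lstsq(A,q@ux,rcond=None)[0])
for lo,hi in((55,75),(75,95),(95,115)):
    r=q[(q[:,2]>lo)&(q[:,2]<hi)]@uy;print(lo,np.percentile(r,[0,2,98,100]))
E
```

```text
576.542335562255 198.17328467213275
t 6.75 p [608.1  43.3 123.1] rpy [-180.     0.    75.2] F [ 0.6 -0.5 -2. ] M [-0.01 -0.06  0.01] w 6.8 q [-0.51  0.65  0.54  1.97 -0.53  0.66  0.1 ]
(608, 42.4, 89.5, 75.2) -> [-0.0009, 0.0001, 0.0336] [-0.0, 0.0, 0.0]
293 n pct [575.64238056 581.14975644 581.69621703 585.38735668]
t [141.12183322 141.58741531 249.5110059  251.49072708]
n fit [5.77301876e-03 3.16202079e-03 5.81144531e+02]
55 [142.21607279 143.71569027 245.93771593 250.92385969]
75 [141.12183322 142.07306212 243.73232288 249.52566501]
95 [141.16542703 141.71783985 225.15367173 227.38620573]
```

```bash
python3 - <<'E'
from h import *
out=[]
for n in("scene","top"):
    im=np.load(n+"0.npz")["im"]
    N,T=np.mgrid[555:600:0.5,115:280:0.5]
    P=N[...,None]*ux+T[...,None]*uy;P[...,2]=40
    c=vision.get_calibration(n);q=P@c["extrinsics"][:3,:3].T+c["extrinsics"][:3,3];q=q@c["K"].T;q=(q[...,:2]/q[...,2:]).astype(np.float32)
    r=cv2.remap(im,q[...,0],q[...,1],cv2.INTER_CUBIC);out.append(r)
    g=r.mean(2)
    pn=g[:,100:230].mean(1);pt=g[np.abs(np.arange(90)-np.argmin(pn[20:70])-20)<8].mean(0)
    print(n,"n",[(555+i*.5,int(pn[i])) for i in range(0,90,3)]);print("t",[(115+i*.5,int(pt[i])) for i in range(0,330,6)])
cv2.imwrite("pics/blk.png",cv2.resize(np.vstack(out),None,fx=2.4,fy=2.4))
E
```

```text
scene n [(555.0, 102), (556.5, 110), (558.0, 120), (559.5, 132), (561.0, 143), (562.5, 150), (564.0, 153), (565.5, 153), (567.0, 150), (568.5, 144), (570.0, 134), (571.5, 122), (573.0, 109), (574.5, 98), (576.0, 92), (577.5, 93), (579.0, 100), (580.5, 110), (582.0, 123), (583.5, 135), (585.0, 143), (586.5, 148), (588.0, 149), (589.5, 145), (591.0, 137), (592.5, 125), (594.0, 111), (595.5, 98), (597.0, 89), (598.5, 84)]
t [(115.0, 122), (118.0, 123), (121.0, 125), (124.0, 132), (127.0, 145), (130.0, 156), (133.0, 159), (136.0, 150), (139.0, 126), (142.0, 101), (145.0, 93), (148.0, 94), (151.0, 95), (154.0, 96), (157.0, 94), (160.0, 96), (163.0, 95), (166.0, 95), (169.0, 95), (172.0, 96), (175.0, 97), (178.0, 96), (181.0, 96), (184.0, 96), (187.0, 97), (190.0, 96), (193.0, 97), (196.0, 97), (199.0, 98), (202.0, 98), (205.0, 98), (208.0, 100), (211.0, 98), (214.0, 98), (217.0, 101), (220.0, 101), (223.0, 103), (226.0, 102), (229.0, 102), (232.0, 102), (235.0, 101), (238.0, 102), (241.0, 107), (244.0, 111), (247.0, 118), (250.0, 125), (253.0, 133), (256.0, 144), (259.0, 151), (262.0, 150
[... 521 characters left out ...]
121.0, 149), (124.0, 149), (127.0, 139), (130.0, 136), (133.0, 144), (136.0, 147), (139.0, 132), (142.0, 100), (145.0, 65), (148.0, 55), (151.0, 56), (154.0, 59), (157.0, 61), (160.0, 61), (163.0, 56), (166.0, 57), (169.0, 60), (172.0, 58), (175.0, 57), (178.0, 61), (181.0, 55), (184.0, 57), (187.0, 57), (190.0, 57), (193.0, 56), (196.0, 58), (199.0, 60), (202.0, 61), (205.0, 61), (208.0, 56), (211.0, 53), (214.0, 59), (217.0, 63), (220.0, 61), (223.0, 59), (226.0, 59), (229.0, 60), (232.0, 57), (235.0, 57), (238.0, 57), (241.0, 59), (244.0, 58), (247.0, 58), (250.0, 59), (253.0, 75), (256.0, 110), (259.0, 136), (262.0, 140), (265.0, 136), (268.0, 109), (271.0, 81), (274.0, 73), (277.0, 72)]
```

View pics/blk.png

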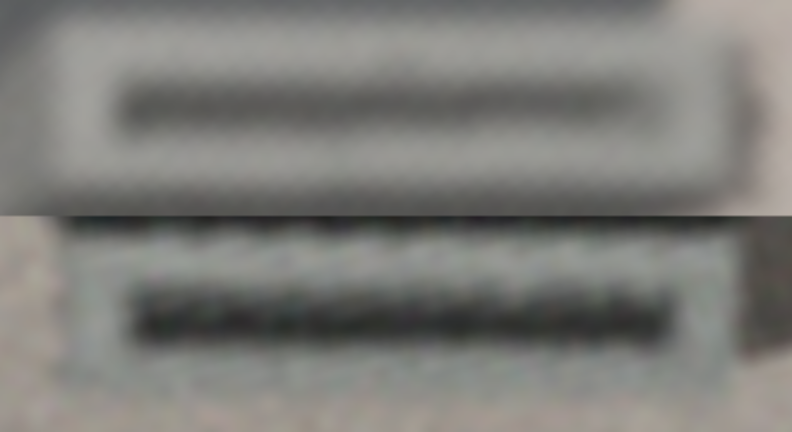

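{"method": "send_rows", "body": {
  "targets": [
    [1,0.0006,0,0.003,0,0,0],
    [1,0.0006,0,0.005,0,0,0],
    [1,0.0006,0,0.005,0,0,0]
  ]
}}

```text
time: 7.18
position: [607.8, 43.7, 117.3]
orientation: [-3.14, 0.001, 1.312]
ft_force: [0.1, -0.1, -0.9]
gripper_width: 7.1
```

```bash
python3 - <<'E'
from h import *
s=ctrl.observe();p=s["position"];print(p@ux,p@uy)
rows([(608,42.4,89.5,75.2)])
E
```

```text
576.1225425630421 198.56069146370592
t 7.17 p [607.8  43.7 117.3] rpy [-179.9    0.    75.2] F [ 0.1 -0.1 -0.9] M [ 0.02 -0.01 -0.02] w 7.1 q [-0.51  0.66  0.53  1.97 -0.53  0.65  0.11]
(608, 42.4, 89.5, 75.2) -> [-0.0012, 0.0006, 0.0278] [-0.1, 0.0, -0.0]
```

No contact at the same height this time. I continue down gently.

{"method": "send_rows", "body": {
  "targets": [
    [1,0,0.0002,0.002,0,0,0],
    [1,0,0.0002,0.004,0,0,0],
    [1,0,0.0002,0.005,0,0,0],
    [1,0,0.0002,0.005,0,0,0]
  ]
}}

```text
time: 7.68
position: [607.9, 43.7, 112.1]
orientation: [-3.14, 0.001, 1.313]
ft_force: [0.4, -0.3, -0.9]
gripper_width: 7.4
```

```bash
python3 - <<'E'
from h import *
s=ctrl.observe();p=s["position"];print(p@ux,p@uy)
rows([(608,42.4,89.5,75.2)])
E
```

```text
576.2180448565595 198.53215315412612
t 7.67 p [607.9  43.7 112.1] rpy [-1.799e+02  1.000e-01  7.520e+01] F [ 0.4 -0.3 -0.9] M [ 0.03 -0.    0.05] w 7.4 q [-0.51  0.67  0.53  1.97 -0.54  0.65  0.11]
(608, 42.4, 89.5, 75.2) -> [-0.0012, 0.0005, 0.0226] [-0.1, 0.1, 0.0]
```

{"method": "send_rows", "body": {
  "targets": [
    [1,0,0,0.005,0,0,0],
    [1,0,0,0.01,0,0,0],
    [1,0,0,0.015,0,0,0],
    [1,0,0,0.019,0,0,0],
    [1,0,0,0.022,0,0,0],
    [1,0,0,0.024,0,0,0],
    [1,0,0,0.024,0,0,0]
  ]
}}

```text
time: 8.55
position: [608.1, 43.8, 89.5]
orientation: [-3.14, -0.0, 1.313]
ft_force: [-2.0, -0.5, 8.7]
gripper_width: 7.2
```

```bash
python3 - <<'E'
from h import *
s=ctrl.observe();p=s["position"];print(p@ux,p@uy)
rows([(608,42.4,89.5,75.2)])
E
```

```text
576.3926541837611 198.67269113296885
t 8.55 p [608.1  43.8  89.5] rpy [-179.9   -0.    75.2] F [-2.  -0.5  8.7] M [-0.01  0.73  0.05] w 7.2 q [-0.48  0.69  0.5   1.98 -0.57  0.61  0.13]
(608, 42.4, 89.5, 75.2) -> [-0.0014, 0.0003, 0.0] [-0.1, -0.0, 0.0]
```

{"method": "send_rows", "body": {
  "targets": [
    [0.4,0,0,0,0,0,0],
    [0.4,0,0,0,0,0,0],
    [0.4,0,0,0,0,0,0],
    [0.4,0,0,-0.02,0,0,0],
    [0.4,0,0,-0.06,0,0,0],
    [0.4,0,0,-0.12,0,0,0],
    [0.4,0,0,-0.18,0,0,0],
    [0.4,0,0,-0.21,0,0,0],
    [0.4,0,0,-0.21,0,0,0]
  ]
}}

```text
time: 9.68
position: [610.3, 43.0, 303.7]
orientation: [3.137, -0.003, 1.312]
ft_force: [-0.5, 0.2, 0.6]
gripper_width: 51.0
```

```bash
cat >> h.py <<'E'
AX=np.array([497.0,73.4,140.])
def wheel(n,im,mod45=False):
    "angle by dark balls (mod 45) at their predicted places, and bolt"
    g=cv2.GaussianBlur(im.astype(np.float32).mean(2),(3,3),0);sc=[];A=np.arange(0,360,1.)
    def samp(a,r,x):
        a=np.radians(a);P=AX+np.outer(np.ones_like(a),ux)*x+r*(np.outer(-np.sin(a),uy)+np.outer(np.cos(a),[0,0,1]))
        q=np.array([proj(n,p) for p in P]).astype(np.float32)
        return cv2.remap(g,q[:,0].copy(),q[:,1].copy(),cv2.INTER_LINEAR).ravel()
    return A,samp(A,105,0),samp(A,43,35.)
E
python3 - <<'E'
from h import *
s=ctrl.observe();rows([])
im=np.load("scene0.npz")["im"];A,b,o=wheel("scene",im)
im1,d=vision.get_image("scene");_,b1,o1=wheel("scene",im1)
for k in range(0,360,5):print(k,int(b[k]),int(o[k]),"|",int(b1[k]),int(o1[k]))
W=cloud("scene",d);m=(W[...,0]>560)&(W[...,0]<650)&(W[...,1]>-40)&(W[...,1]<115)&(W[...,2]>55)&(W[...,2]<135)
q=W[m];print("plate z max",np.percentile(q[:,2],[95,99,100]),"n",np.percentile(q@ux,[10,50,90]))
cv2.imwrite("pics/s3.png",cv2.resize(im1[110:240,190:340],None,fx=4,fy=4,interpolation=cv2.INTER_CUBIC))
E
```

```text
t 9.68 p [610.3  43.  303.7] rpy [179.7  -0.2  75.2] F [-0.5  0.2  0.6] M [-0.    0.01  0.05] w 51.0 q [-0.65  0.44  0.71  1.82 -0.34  0.99 -0.05]
0 126 51 | 149 54
5 146 52 | 81 54
10 147 52 | 26 54
15 147 52 | 65 53
20 145 52 | 143 53
25 140 52 | 148 53
30 56 52 | 142 53
35 24 52 | 127 54
40 67 52 | 105 54
45 87 52 | 87 53
50 81 52 | 40 53
55 79 51 | 26 52
60 80 51 | 46 53
65 84 50 | 87 53
70 73 48 | 96 53
75 32 47 | 106 53
80 24 46 | 111 53
85 47 44 | 108 53
90 93 42 | 72 53
95 110 41 | 35 53
100 108 42 | 26 50
105 94 44 | 34 47
110 66 46 | 55 43
115 41 48 | 76 40
120 36 49 | 84 39
125 40 50 | 85 39
130 50 50 | 72 40
135 68 50 | 46 42
140 68 51 | 36 44
145 56 50 | 50 45
150 53 50 | 59 47
155 57 50 | 56 48
160 51 50 | 54 50
165 43 50 | 58 51
170 54 50 | 65 52
175 50 49 | 63 52
180 52 48 | 50 52
185 51 49 | 43 51
190 49 49 | 46 51
195 49 48 | 52 51
200 50 48 | 52 50
205 52 50 | 54 52
210 53 54 | 55 55
215 49 54 | 50 56
220 48 54 | 50 57
225 50 55 | 51 58
230 49 57 | 51 59
235 50 57 | 52 59
240 54 56 | 56 59
245 66 54 | 69 58
250 68 55 | 91 57
255 54 54 | 122 57
260 41 53 | 160 56
265 78 52 | 157 55
270 135 51 | 112 53
275 168 51 | 68 53
280 176 51 | 66 52
285 166 50 | 72 52
290 121 50 | 84 52
295 64 50 | 88 52
300 34 50 | 84 51
305 27 50 | 77 51
310 28 50 | 64 51
315 38 50 | 49 51
320 57 50 | 33 51
325 86 49 | 29 51
330 121 49 | 35 51
335 151 49 | 83 51
340 134 49 | 136 51
345 49 49 | 112 52
350 26 50 | 128 52
355 57 51 | 151 53
plate z max [124.00609611 125.834808   127.0733308 ] n [575.51092146 579.86240821 581.07922638]
```

View pics/s3.png

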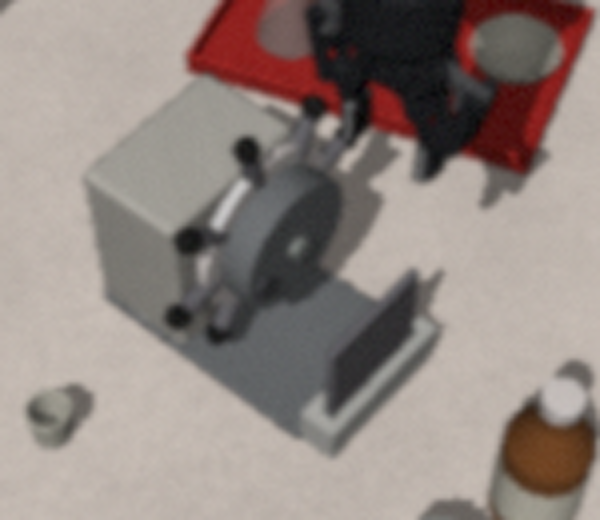

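```bash
cat >> h.py <<'E'
def wang(im,n="scene",lo=-12,hi=130):
    "wheel angle mod 45 from balls on visible arc, and bolt angle estimate"
    A,b,o=wheel(n,im)
    ph=np.arange(0,45,.5);sc=[]
    for f in ph:
        a=np.arange(f-45,131,45);a=a[(a>lo)&(a<hi)]
        sc.append(np.mean([np.interp(x%360,A,b,period=360) for x in a]))
    sc=np.array(sc);w=np.exp(-(sc-sc.min())/6)
    ang=np.degrees(np.angle(np.sum(w*np.exp(1j*np.radians(ph*8)))))/8%45
    base=cv2.blur(o.reshape(1,-1),(81,1),borderType=cv2.BORDER_REPLICATE).ravel()
    return round(ang,1),int(A[np.argmin(np.where((A<200)|(A>300),o-base,9))]),round(sc.min())
E
python3 - <<'E'
from h import *
for f in("scene0","scene1"):print(f,wang(np.load(f+".npz")["im"]))
s=ctrl.observe();im,_=vision.get_image("scene");print("now",wang(im))
# top balls positions
p=s["position"];print(p@ux,p@uy,AX@ux,AX@uy)
def ball(a):return AX+105*(-np.sin(np.radians(a))*uy+np.cos(np.radians(a))*np.array([0,0,1]))
for a in(10,0,-35):print(a,ball(a))
g=ball(10);rows([(g[0],g[1],300,75.1),(g[0],g[1],g[2]-19,75.1)])
E
```

```text
scene0 (np.float64(34.2), 96, 29)
scene1 (np.float64(10.3), 121, 26)
now (np.float64(10.2), 121, 27)
577.2968732946221 198.55985095185918 461.41536440514597 198.7270024200696
10 [492.3116827   55.78000826 243.40481407]
0 [497.   73.4 245. ]
-35 [512.48595767 131.60050751 226.01096465]
t 9.78 p [608.   43.7 299.9] rpy [-179.9   -0.    75.2] F [-0.4  0.  -0.2] M [ 0.01 -0.04  0.04] w 51.1 q [-0.65  0.45  0.71  1.83 -0.35  0.99 -0.05]
(np.float64(492.31168270027933), np.float64(55.78000826291853), 300, 75.1) -> [-0.0178, -0.1149, 0.0001] [-0.1, -0.0, 0.1]
(np.float64(492.31168270027933), np.float64(55.78000826291853), np.float64(224.40481406628186), 75.1) -> [-0.0179, -0.1147, 0.0757] [-0.1, -0.0, 0.1]
```

```bash
cat >> h.py <<'E'
def tcp(a,dz=0):
    g=AX+105*(-np.sin(np.radians(a))*uy+np.cos(np.radians(a))*np.array([0,0,1]));return (round(g[0],1),round(g[1],1),round(g[2]-19+dz,1),YW)
E
python3 - <<'E'
from h import *
rows([tcp(-34.7,80),tcp(-34.7)])
E
```

```text
t 9.78 p [608.   43.7 299.9] rpy [-179.9   -0.    75.2] F [-0.4  0.  -0.2] M [ 0.01 -0.04  0.04] w 51.1 q [-0.65  0.45  0.71  1.83 -0.35  0.99 -0.05]
(np.float64(512.4), np.float64(131.2), np.float64(287.3), 75.1) -> [0.0602, -0.1147, 0.0129] [-0.1, -0.0, 0.1]
(np.float64(512.4), np.float64(131.2), np.float64(207.3), 75.1) -> [0.0601, -0.1145, 0.0929] [-0.1, -0.0, 0.1]
```

{"method": "send_rows", "body": {
  "targets": [
    [0.4,0.03,-0.05,0,0,0,0],
    [0.4,0.06,-0.1147,0.005,0,0,0],
    [0.4,0.06,-0.1147,0.013,0,0,0],
    [0.4,0.06,-0.1147,0.03,0,0,0],
    [0.4,0.06,-0.1145,0.06,0,0,0],
    [0.4,0.06,-0.1145,0.093,0,0,0],
    [0.4,0.06,-0.1145,0.093,0,0,0],
    [0.7,0.06,-0.1145,0.093,0,0,0],
    [1,0.06,-0.1145,0.093,0,0,0],
    [1,0.06,-0.1145,0.093,0,0,0],
    [1,0.06,-0.1145,0.093,0,0,0]
  ],
  "grip_force": 40
}}

```text
time: 11.15
position: [512.7, 131.1, 207.8]
orientation: [-3.14, -0.002, 1.313]
ft_force: [-0.8, 1.0, 1.8]
gripper_width: 19.6
```

```bash
python3 - <<'E'
from h import *
s=ctrl.observe();p=s["position"];print(p@ux-AX@ux,p@uy-AX@uy)
im,_=vision.get_image("scene");print(wang(im,lo=-5))
rows([tcp(a) for a in(-34.7,-28,-20,-12,-4,4,12,20,28,36,44,50,55)])
E
```

```text
0.3254918674268765 59.82897620957027
(np.float64(9.7), 121, 26)
t 11.2 p [512.7 131.2 207.8] rpy [-1.799e+02 -1.000e-01  7.520e+01] F [-1.4 -0.1  2.3] M [-0.02  0.27 -0.05] w 19.2 q [-0.82  0.45  0.65  2.09 -0.41  0.73 -0.16]
(np.float64(512.4), np.float64(131.2), np.float64(207.3), 75.1) -> [-0.0001, -0.0003, 0.0005] [-0.1, -0.1, 0.1]
(np.float64(509.7), np.float64(121.0), np.float64(213.7), 75.1) -> [-0.0107, -0.0003, -0.0059] [-0.1, -0.1, 0.1]
(np.float64(506.2), np.float64(108.1), np.float64(219.7), 75.1) -> [-0.024, -0.0004, -0.012] [-0.1, -0.1, 0.1]
(np.float64(502.6), np.float64(94.5), np.float64(223.7), 75.1) -> [-0.0381, -0.0004, -0.016] [-0.1, -0.1, 0.1]
(np.float64(498.9), np.float64(80.5), np.float64(225.7), 75.1) -> [-0.0525, -0.0005, -0.018] [-0.1, -0.1, 0.1]
(np.float64(495.1), np.float64(66.3), np.float64(225.7), 75.1) -> [-0.0672, -0.0005, -0.018] [-0.1, -0.1, 0.1]
(np.float64(491.4), np.float64(52.3), np.float64(223.7), 75.1) -> [-0.0817, -0.0005, -0.0161] [-0.1, -0.1, 0.1]
(np.float64(487.8), np.float64(38.7), np.float64(219.7), 75.1) -> [-0.0958, -0.0005, -0.0121] [-0.1, -0.1, 0.1]
(np.float64(484.3), np.float64(25.8), np.float64(213.7), 75.1) -> [-0.1092, -0.0006, -0.0061] [-0.1, -0.1, 0.1]
(np.float64(481.1), np.float64(13.8), np.float64(205.9), 75.1) -> [-0.1216, -0.0006, 0.0017] [-0.1, -0.1, 0.1]
(np.float64(478.2), np.float64(2.9), np.float64(196.5), 75.1) -> [-0.1329, -0.0006, 0.011] [-0.1, -0.1, 0.1]
(np.float64(476.3), np.float64(-4.3), np.float64(188.5), 75.1) -> [-0.1404, -0.0006, 0.019] [-0.1, -0.1, 0.1]
(np.float64(474.9), np.float64(-9.7), np.float64(181.2), 75.1) -> [-0.146, -0.0006, 0.0263] [-0.1, -0.1, 0.1]
```

{"method": "send_rows", "body": {
  "targets": [
    [1,-0.011,-0.0003,-0.006,0,0,0],
    [1,-0.024,-0.0004,-0.012,0,0,0],
    [1,-0.038,-0.0004,-0.016,0,0,0],
    [1,-0.0525,-0.0005,-0.018,0,0,0]
  ]
}}

```text
time: 11.7
position: [499.2, 80.1, 226.5]
orientation: [-3.142, -0.003, 1.313]
ft_force: [1.2, 4.0, -0.2]
gripper_width: 19.3
```

```bash
python3 - <<'E'
from h import *
s=ctrl.observe();p=s["position"];print(p@ux-AX@ux,p@uy-AX@uy)
im,_=vision.get_image("scene");print(wang(im,lo=10))
rows([tcp(a) for a in(4,12,20,28,36,44,50,55)])
E
```

```text
0.4268430909883705 7.046745439916833
(np.float64(38.6), 149, 27)
t 11.75 p [498.4  77.3 226.6] rpy [-1.80e+02 -1.00e-01  7.51e+01] F [-0.1  1.5  2.9] M [ 0.61 -0.02  0.14] w 19.6 q [-0.77  0.39  0.69  2.12 -0.37  0.74 -0.1 ]
(np.float64(495.1), np.float64(66.3), np.float64(225.7), 75.1) -> [-0.0114, -0.0004, 0.0008] [-0.0, -0.1, -0.0]
(np.float64(491.4), np.float64(52.3), np.float64(223.7), 75.1) -> [-0.0259, -0.0004, 0.0028] [-0.0, -0.1, -0.0]
(np.float64(487.8), np.float64(38.7), np.float64(219.7), 75.1) -> [-0.04, -0.0003, 0.0068] [-0.0, -0.1, -0.0]
(np.float64(484.3), np.float64(25.8), np.float64(213.7), 75.1) -> [-0.0534, -0.0004, 0.0128] [-0.0, -0.1, -0.0]
(np.float64(481.1), np.float64(13.8), np.float64(205.9), 75.1) -> [-0.0658, -0.0004, 0.0206] [-0.0, -0.1, -0.0]
(np.float64(478.2), np.float64(2.9), np.float64(196.5), 75.1) -> [-0.0771, -0.0004, 0.0299] [-0.0, -0.1, -0.0]
(np.float64(476.3), np.float64(-4.3), np.float64(188.5), 75.1) -> [-0.0846, -0.0003, 0.0379] [-0.0, -0.1, -0.0]
(np.float64(474.9), np.float64(-9.7), np.float64(181.2), 75.1) -> [-0.0901, -0.0003, 0.0452] [-0.0, -0.1, -0.0]
```

{"method": "send_rows", "body": {
  "targets": [
    [1,-0.0114,-0.0004,0.001,0,0,0],
    [1,-0.026,-0.0004,0.003,0,0,0],
    [1,-0.04,-0.0004,0.007,0,0,0],
    [1,-0.0534,-0.0004,0.013,0,0,0],
    [1,-0.066,-0.0004,0.0206,0,0,0],
    [1,-0.077,-0.0004,0.03,0,0,0],
    [1,-0.0846,-0.0004,0.038,0,0,0],
    [1,-0.09,-0.0004,0.045,0,0,0],
    [1,-0.09,-0.0004,0.045,0,0,0]
  ]
}}

```text
time: 12.88
position: [474.4, -9.1, 180.5]
orientation: [-3.14, -0.001, 1.311]
ft_force: [0.3, 2.9, 0.9]
gripper_width: 0.2
```

```bash
python3 - <<'E'
from h import *
s=ctrl.observe();p=s["position"];print(p@ux-AX@ux,p@uy-AX@uy)
rows([])
im,_=vision.get_image("scene");print(wang(im,lo=60),wang(im,lo=-10,hi=40))
E
```

```text
-0.6509009256371314 -85.58785386530727
t 12.88 p [474.4  -9.1 180.5] rpy [-1.799e+02 -1.000e-01  7.510e+01] F [0.3 2.9 0.9] M [ 0.61 -0.14 -0.01] w 0.2 q [-0.55  0.42  0.63  2.22 -0.43  0.61  0.13]
(np.float64(26.9), 16, 30) (np.float64(30.1), 16, 28)
```

```bash
python3 - <<'E'
from h import *
im1,_=vision.get_image("scene");cv2.imwrite("pics/s4.png",cv2.resize(im1[110:220,200:320],None,fx=5,fy=5,interpolation=cv2.INTER_CUBIC))
A,b,o=wheel("scene",im1);print([(k,int(b[k])) for k in list(range(-30,140,5))])
E
```

```text
[(-30, 64), (-25, 56), (-20, 32), (-15, 26), (-10, 45), (-5, 75), (0, 82), (5, 82), (10, 83), (15, 83), (20, 69), (25, 31), (30, 39), (35, 28), (40, 20), (45, 20), (50, 22), (55, 39), (60, 68), (65, 63), (70, 26), (75, 31), (80, 77), (85, 111), (90, 116), (95, 114), (100, 99), (105, 67), (110, 41), (115, 35), (120, 37), (125, 53), (130, 78), (135, 89)]
```

View pics/s4.png

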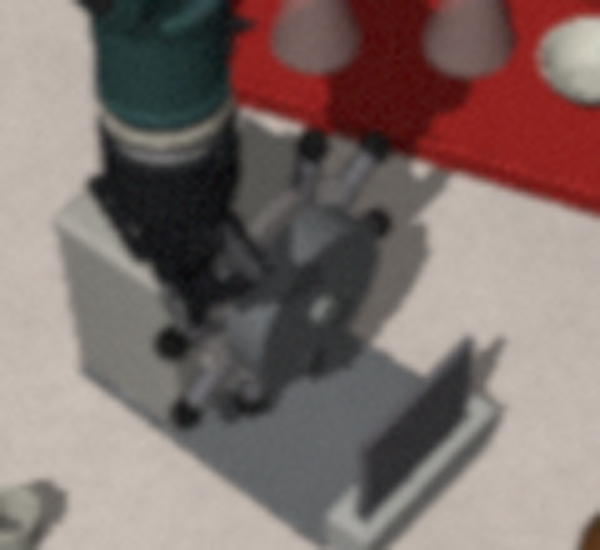

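Balls are seen at about −17, 27, 72 and 117 degrees: the ball slipped out of the pads near the end of the lead. The wheel is far on the + side anyway, so I lift clear and let it roll back.

{"method": "send_rows", "body": {
  "targets": [
    [1,0,0,-0.05,0,0,0],
    [1,0,0,-0.1,0,0,0],
    [0.4,0,0,-0.11,0,0,0],
    [0.4,0,0,-0.11,0,0,0],
    [0.4,0,0,-0.11,0,0,0],
    [0.4,0,0,-0.11,0,0,0]
  ],
  "grip_force": 100
}}

```text
time: 13.72
position: [473.5, -9.6, 289.7]
orientation: [-3.137, 0.001, 1.31]
ft_force: [-0.3, -0.8, -0.2]
gripper_width: 51.1
```

```bash
cat >> h.py <<'E'
def prof(im,lo=-90,hi=140):
    A,b,o=wheel("scene",im);b=np.r_[b,b,b];k=np.arange(360+lo,360+hi)
    from scipy.signal import find_peaks
    p,_=find_peaks(-b[k],prominence=15);print("ball minima",[(int(k[i]-360),int(b[k[i]])) for i in p])
E
python3 - <<'E'
from h import *
s=ctrl.observe();rows([])
im,_=vision.get_image("scene");print(wang(im,lo=-12));prof(im)
for a in(100,120,145,162,207):print(a,proj("scene",AX+ux*37+43*(-np.sin(np.radians(a))*uy+np.cos(np.radians(a))*np.array([0,0,1]))))
E
```

```text
t 13.72 p [473.5  -9.6 289.7] rpy [-179.8    0.    75.1] F [-0.3 -0.8 -0.2] M [-0.01 -0.05 -0.02] w 51.1 q [-0.71  0.25  0.78  2.12 -0.24  0.86 -0.05]
(np.float64(38.3), 141, 25)
ball minima [(-57, 27), (-6, 19), (38, 25), (83, 24), (124, 35)]
100 [256.23949542 180.83473025]
120 [257.35674712 182.45307923]
145 [259.94804227 182.55207783]
162 [262.22410189 181.42605839]
207 [268.65756938 174.84687353]
```

{"method": "send_rows", "body": {
  "targets": [
    [0.4,0,0,0,0,0,0],
    [0.4,0,0,0,0,0,0],
    [0.4,0,0,0,0,0,0],
    [0.4,0,0,0,0,0,0],
    [0.4,0,0,0,0,0,0],
    [0.4,0,0,0,0,0,0],
    [0.4,0,0,0,0,0,0],
    [0.4,0,0,0,0,0,0]
  ]
}}

```text
time: 14.78
position: [473.8, -9.6, 289.9]
orientation: [-3.138, 0.0, 1.31]
ft_force: [-0.4, 0.6, -0.6]
gripper_width: 51.7
```

```bash
python3 - <<'E'
from h import *
for i in range(2):
    im,_=vision.get_image("scene");print(wang(im,lo=-12),ctrl.observe()["time"])
prof(im)
A,b,o=wheel("scene",im);i=np.argsort(o[90:180])[:5]+90;print("bolt dark",i)
print({a:(int(o[a]))for a in range(90,185,5)})
# drum-face bolt search: darkest small blob
g=cv2.GaussianBlur(im.astype(np.float32).mean(2),(5,5),0)
rows([])
E
```

```text
(np.float64(34.9), 141, 29) 14.825
(np.float64(34.9), 141, 28) 14.875
ball minima [(-58, 27), (-11, 19), (35, 25), (78, 24), (120, 38)]
bolt dark [141 142 143 144 140]
{90: 53, 95: 53, 100: 54, 105: 55, 110: 55, 115: 55, 120: 53, 125: 49, 130: 45, 135: 42, 140: 39, 145: 39, 150: 40, 155: 44, 160: 48, 165: 51, 170: 52, 175: 52, 180: 52}
t 14.88 p [473.7  -9.6 289.9] rpy [-179.8    0.    75.1] F [0.3 1.2 0.8] M [-0.01 -0.05 -0.  ] w 51.0 q [-0.71  0.25  0.78  2.12 -0.24  0.86 -0.05]
```

```bash
python3 - <<'E'
from h import *
rows([tcp(34.9,50),tcp(34.9,-4)])
E
```

```text
t 14.88 p [473.7  -9.6 289.9] rpy [-179.8    0.    75.1] F [0.3 1.2 0.8] M [-0.01 -0.05 -0.  ] w 51.0 q [-0.71  0.25  0.78  2.12 -0.24  0.86 -0.05]
(np.float64(481.6), np.float64(15.3), np.float64(257.1), 75.1) -> [0.0261, 0.0013, 0.0327] [-0.2, 0.0, -0.0]
(np.float64(481.6), np.float64(15.3), np.float64(203.1), 75.1) -> [0.0261, 0.0015, 0.0867] [-0.2, 0.0, -0.0]
```

{"method": "send_rows", "body": {
  "targets": [
    [0.4,0.026,0.0013,0.02,-0.2,0,0],
    [0.4,0.026,0.0014,0.05,-0.2,0,0],
    [0.4,0.026,0.0015,0.075,-0.2,0,0],
    [0.4,0.026,0.0015,0.087,-0.2,0,0],
    [0.4,0.026,0.0015,0.087,-0.2,0,0],
    [1,0.026,0.0015,0.087,-0.2,0,0],
    [1,0.026,0.0015,0.087,-0.2,0,0],
    [1,0.026,0.0015,0.087,-0.2,0,0],
    [1,0.026,0.0015,0.087,-0.2,0,0]
  ],
  "grip_force": 100
}}

```text
time: 16.0
position: [481.9, 14.7, 203.6]
orientation: [3.141, -0.0, 1.31]
ft_force: [-1.2, -2.3, 5.5]
gripper_width: 18.0
```

```bash
python3 - <<'E'
from h import *
s=ctrl.observe();p=s["position"];print(p@ux-AX@ux,p@uy-AX@uy)
im,_=vision.get_image("scene");prof(im)
rows([tcp(a,-4) for a in(28,20,12,4,-4,-12,-20,-28,-36,-42,-47)])
E
```

```text
0.4774572827952852 -60.58159114946332
ball minima [(-58, 26), (-9, 12), (22, 16), (79, 24), (120, 37)]
t 16.05 p [481.9  14.7 203.6] rpy [180.    0.   75.1] F [-2.  -1.6  5.6] M [-0.26  0.37 -0.  ] w 17.8 q [-0.64  0.4   0.67  2.19 -0.4   0.67  0.05]
(np.float64(484.3), np.float64(25.8), np.float64(209.7), 75.1) -> [0.0114, -0.0005, -0.0061] [0.0, 0.0, -0.0]
(np.float64(487.8), np.float64(38.7), np.float64(215.7), 75.1) -> [0.0247, -0.0005, -0.0121] [0.0, 0.0, -0.0]
(np.float64(491.4), np.float64(52.3), np.float64(219.7), 75.1) -> [0.0388, -0.0005, -0.0161] [0.0, 0.0, -0.0]
(np.float64(495.1), np.float64(66.3), np.float64(221.7), 75.1) -> [0.0533, -0.0005, -0.0181] [0.0, 0.0, -0.0]
(np.float64(498.9), np.float64(80.5), np.float64(221.7), 75.1) -> [0.068, -0.0005, -0.0181] [0.0, 0.0, -0.0]
(np.float64(502.6), np.float64(94.5), np.float64(219.7), 75.1) -> [0.0825, -0.0005, -0.0161] [0.0, 0.0, -0.0]
(np.float64(506.2), np.float64(108.1), np.float64(215.7), 75.1) -> [0.0965, -0.0006, -0.0121] [0.0, 0.0, -0.0]
(np.float64(509.7), np.float64(121.0), np.float64(209.7), 75.1) -> [0.1099, -0.0005, -0.0061] [0.0, 0.0, -0.0]
(np.float64(512.9), np.float64(133.0), np.float64(201.9), 75.1) -> [0.1223, -0.0005, 0.0017] [0.0, 0.0, -0.0]
(np.float64(515.1), np.float64(141.3), np.float64(195.0), 75.1) -> [0.1309, -0.0005, 0.0086] [0.0, 0.0, -0.0]
(np.float64(516.7), np.float64(147.6), np.float64(188.6), 75.1) -> [0.1374, -0.0006, 0.015] [0.0, 0.0, -0.0]
```

{"method": "send_rows", "body": {
  "targets": [
    [1,0.0114,-0.0005,-0.006,0,0,0],
    [1,0.0247,-0.0005,-0.012,0,0,0],
    [1,0.0388,-0.0005,-0.016,0,0,0],
    [1,0.0533,-0.0005,-0.018,0,0,0],
    [1,0.068,-0.0005,-0.018,0,0,0],
    [1,0.0825,-0.0005,-0.016,0,0,0],
    [1,0.0965,-0.0005,-0.012,0,0,0],
    [1,0.11,-0.0005,-0.006,0,0,0]
  ]
}}

```text
time: 17.05
position: [509.3, 122.2, 209.2]
orientation: [-3.141, 0.001, 1.312]
ft_force: [-0.9, -3.9, 0.2]
gripper_width: 0.0
```

```bash
python3 - <<'E'
from h import *
im,_=vision.get_image("scene");prof(im)
s=ctrl.observe();p=s["position"];print(p@ux-AX@ux,p@uy-AX@uy)
rows([tcp(a,-4) for a in(-36,-42,-47)])
E
```

```text
ball minima [(-37, 21), (0, 26), (44, 23), (89, 25), (128, 34)]
-1.0863097840003206 52.24721488980913
t 17.1 p [509.4 124.2 208.3] rpy [-179.9    0.    75.3] F [ 0.6  0.2 -0.5] M [-0.32 -0.04  0.03] w 0.3 q [-0.82  0.44  0.66  2.1  -0.41  0.73 -0.15]
(np.float64(512.9), np.float64(133.0), np.float64(201.9), 75.1) -> [0.0094, 0.0012, 0.0064] [-0.1, 0.0, 0.2]
(np.float64(515.1), np.float64(141.3), np.float64(195.0), 75.1) -> [0.018, 0.0012, 0.0133] [-0.1, 0.0, 0.2]
(np.float64(516.7), np.float64(147.6), np.float64(188.6), 75.1) -> [0.0245, 0.0011, 0.0197] [-0.1, 0.0, 0.2]
```

{"method": "send_rows", "body": {
  "targets": [
    [1,0,0,-0.04,0,0,0],
    [1,0,0,-0.08,0,0,0],
    [0.4,0,0,-0.08,0,0,0],
    [0.4,0,0,-0.08,0,0,0],
    [0.4,0,0,-0.08,0,0,0],
    [0.4,0,0,-0.08,0,0,0],
    [0.4,0,0,-0.08,0,0,0],
    [0.4,0,0,-0.08,0,0,0],
    [0.4,0,0,-0.08,0,0,0],
    [0.4,0,0,-0.08,0,0,0],
    [0.4,0,0,-0.08,0,0,0],
    [0.4,0,0,-0.08,0,0,0]
  ]
}}

```text
time: 18.6
position: [509.5, 124.2, 288.3]
orientation: [-3.141, 0.0, 1.314]
ft_force: [0.5, 0.3, 0.0]
gripper_width: 51.3
```

```bash
cat >> h.py <<'E'
from scipy.optimize import least_squares
def balls(n,im,d,th):
    "sphere fits (r=11 fixed) around predicted balls"
    W=cloud(n,d);g=im.mean(2);out=[]
    for k in range(8):
        a=(th+45*k+180)%360-180
        if abs(a)>100: continue
        c=AX+105*(-np.sin(np.radians(a))*uy+np.cos(np.radians(a))*np.array([0,0,1]))
        m=(np.linalg.norm(W-c,axis=2)<20)&(g<70);p=W[m]
        if len(p)<8: continue
        f=least_squares(lambda x:np.linalg.norm(p-x,axis=1)-11,c,loss="soft_l1",f_scale=1.)
        e=f.x-AX;y,z=e@uy,e[2]
        out.append((round(a),len(p),"ang",round(np.degrees(np.arctan2(-y,z)),1),"r",round(np.hypot(y,z),1),"n",round(e@ux,1),"t",round(y,1),"z",round(z,1)))
    return out
E
python3 - <<'E'
from h import *
for n,w in(("scene",0),("top",0)):
    im,d=vision.get_image(n)
    if n=="scene":print(wang(im,lo=-12));prof(im);th=wang(im)[0]
    for o in balls(n,im,d,th):print(n,o)
z=np.load("scene0.npz");print(*balls("scene",z["im"],z["d"],34.2),sep="\n")
z=np.load("top0.npz");print(*balls("top",z["im"],z["d"],34.2),sep="\n")
rows([])
E
```

```text
(np.float64(10.2), 121, 26)
ball minima [(-79, 38), (-37, 27), (-14, 109), (11, 24), (54, 24), (101, 26)]
scene (10, 39, 'ang', np.float64(10.4), 'r', np.float64(105.5), 'n', np.float64(1.4), 't', np.float64(-19.0), 'z', np.float64(103.7))
scene (55, 51, 'ang', np.float64(54.2), 'r', np.float64(106.1), 'n', np.float64(1.8), 't', np.float64(-86.0), 'z', np.float64(62.1))
scene (-80, 14, 'ang', np.float64(-79.5), 'r', np.float64(104.7), 'n', np.float64(-0.5), 't', np.float64(103.0), 'z', np.float64(19.1))
scene (-35, 31, 'ang', np.float64(-34.3), 'r', np.float64(104.1), 'n', np.float64(1.9), 't', np.float64(58.7), 'z', np.float64(86.0))
top (10, 40, 'ang', np.float64(9.4), 'r', np.float64(106.0), 'n', np.float64(0.3), 't', np.float64(-17.4), 'z', np.float64(104.5))
top (55, 52, 'ang', np.float64(53.6), 'r', np.float64(103.8), 'n', np.float64(-1.8), 't', np.float64(-83.6), 'z', np.float64(61.6))
(34, 43, 'ang', np.float64(34.2), 'r', np.float64(106.5), 'n', np.float64(2.0), 't', np.float64(-59.9), 'z', np.float64(88.1))
(79, 45, 'ang', np.float64(77.8), 'r', np.float64(106.6), 'n', np.f
[... 281 characters left out ...]
at64(18.0), 'z', np.float64(103.6))
(34, 51, 'ang', np.float64(36.2), 'r', np.float64(103.3), 'n', np.float64(-0.1), 't', np.float64(-61.0), 'z', np.float64(83.3))
(79, 47, 'ang', np.float64(81.1), 'r', np.float64(101.3), 'n', np.float64(-1.9), 't', np.float64(-100.1), 'z', np.float64(15.8))
(-56, 43, 'ang', np.float64(-52.5), 'r', np.float64(103.4), 'n', np.float64(-2.3), 't', np.float64(82.1), 'z', np.float64(62.9))
(-11, 42, 'ang', np.float64(-8.3), 'r', np.float64(105.5), 'n', np.float64(-1.4), 't', np.float64(15.2), 'z', np.float64(104.4))
t 18.7 p [509.4 124.2 288.3] rpy [-179.9    0.    75.3] F [-0.6  0.6 -1. ] M [-0.03 -0.05 -0.05] w 51.4 q [-0.91  0.34  0.75  2.02 -0.3   0.89 -0.25]
```

Rest positions: 124.9° from the + side, and 100.2° from the − side, the second also seen as the rest after an earlier free roll. Heavy-side-down is therefore at 112.5°, or 22.5° mod 45. I now grip the ball at 10.2° and lead it +12.3°.

```bash
python3 - <<'E'
from h import *
rows([tcp(9.8,45),tcp(9.8,-2)])
E
```

```text
t 18.7 p [509.4 124.2 288.3] rpy [-179.9    0.    75.3] F [-0.6  0.6 -1. ] M [-0.03 -0.05 -0.05] w 51.4 q [-0.91  0.34  0.75  2.02 -0.3   0.89 -0.25]
(np.float64(492.4), np.float64(56.1), np.float64(269.5), 75.1) -> [-0.0702, 0.0008, 0.0188] [-0.1, 0.0, 0.2]
(np.float64(492.4), np.float64(56.1), np.float64(222.5), 75.1) -> [-0.0702, 0.0009, 0.0658] [-0.1, 0.0, 0.2]
```

{"method": "send_rows", "body": {
  "targets": [
    [0.4,-0.035,0.0008,0,0,0,0],
    [0.4,-0.07,0.0008,0.01,0,0,0.2],
    [0.4,-0.07,0.0008,0.025,0,0,0.2],
    [0.4,-0.07,0.0009,0.045,0,0,0.2],
    [0.4,-0.07,0.0009,0.066,0,0,0.2],
    [0.4,-0.07,0.0009,0.066,0,0,0.2],
    [0.6,-0.07,0.0009,0.066,0,0,0.2],
    [0.8,-0.07,0.0009,0.066,0,0,0.2],
    [1,-0.07,0.0009,0.066,0,0,0.2],
    [1,-0.07,0.0009,0.066,0,0,0.2],
    [1,-0.07,0.0009,0.066,0,0,0.2]
  ],
  "grip_force": 60
}}

```text
time: 20.08
position: [492.8, 56.1, 223.1]
orientation: [-3.141, -0.001, 1.31]
ft_force: [-1.1, 0.1, 6.5]
gripper_width: 18.8
```

```bash
python3 - <<'E'
from h import *
im,d=vision.get_image("scene");prof(im);print(wang(im,lo=40))
s=ctrl.observe();p=s["position"];print(p@ux-AX@ux,p@uy-AX@uy,p[2]-AX[2])
rows([tcp(a,-2) for a in(9.8,14,18,22.2)])
A=[10.2,16,22.5]
E
```

```text
ball minima [(-79, 21), (-41, 30), (0, 21), (55, 23), (101, 25)]
(np.float64(10.3), 121, 25)
0.4475500705988793 -17.798077921404484 83.144586859779
t 20.12 p [492.9  56.1 223.1] rpy [-180.    -0.    75.1] F [-0.7  0.3  6.2] M [-0.2   0.41  0.06] w 18.9 q [-0.75  0.39  0.71  2.14 -0.38  0.73 -0.05]
(np.float64(492.4), np.float64(56.1), np.float64(222.5), 75.1) -> [-0.0001, -0.0004, 0.0006] [-0.0, -0.0, -0.0]
(np.float64(490.5), np.float64(48.9), np.float64(220.9), 75.1) -> [-0.0076, -0.0004, 0.0022] [-0.0, -0.0, -0.0]
(np.float64(488.7), np.float64(42.0), np.float64(218.9), 75.1) -> [-0.0147, -0.0004, 0.0042] [-0.0, -0.0, -0.0]
(np.float64(486.8), np.float64(35.1), np.float64(216.2), 75.1) -> [-0.0218, -0.0004, 0.0069] [-0.0, -0.0, -0.0]
```

{"method": "send_rows", "body": {
  "targets": [
    [1,-0.004,0,0.0005,0,0,0],
    [1,-0.008,0,0.001,0,0,0],
    [1,-0.0115,0,0.002,0,0,0],
    [1,-0.015,0,0.003,0,0,0],
    [1,-0.0185,0,0.0045,0,0,0],
    [1,-0.0218,0,0.006,0,0,0],
    [1,-0.0218,0,0.006,0,0,0],
    [1,-0.0218,0,0.006,0,0,0]
  ]
}}

```text
time: 21.12
position: [487.1, 34.4, 217.3]
orientation: [-3.141, 0.0, 1.31]
ft_force: [-0.6, 0.9, 2.0]
gripper_width: 19.2
```

```bash
python3 - <<'E'
from h import *
im,d=vision.get_image("scene");prof(im);print(wang(im,lo=40),wang(im,lo=-35,hi=130))
for o in balls("scene",im,d,22.5):print(o)
im,d=vision.get_image("top")
for o in balls("top",im,d,22.5):print(o)
s=ctrl.observe();p=s["position"];y,z=p@uy-AX@uy,p[2]-AX[2]+21;print(y,z,np.degrees(np.arctan2(-y,z)))
rows([])
E
```

```text
ball minima [(-58, 27), (-22, 14), (9, 19), (67, 24), (111, 31)]
(np.float64(22.1), 132, 28) (np.float64(21.6), 132, 27)
(22, 39, 'ang', np.float64(23.7), 'r', np.float64(107.3), 'n', np.float64(-0.7), 't', np.float64(-43.2), 'z', np.float64(98.2))
(68, 51, 'ang', np.float64(66.4), 'r', np.float64(106.6), 'n', np.float64(1.5), 't', np.float64(-97.7), 'z', np.float64(42.7))
(-68, 31, 'ang', np.float64(-66.9), 'r', np.float64(101.9), 'n', np.float64(0.4), 't', np.float64(93.7), 'z', np.float64(40.0))
(-22, 42, 'ang', np.float64(-21.8), 'r', np.float64(104.9), 'n', np.float64(1.4), 't', np.float64(39.0), 'z', np.float64(97.3))
(68, 47, 'ang', np.float64(65.8), 'r', np.float64(101.5), 'n', np.float64(-0.3), 't', np.float64(-92.6), 'z', np.float64(41.6))
(-68, 45, 'ang', np.float64(-67.0), 'r', np.float64(101.9), 'n', np.float64(-1.2), 't', np.float64(93.8), 'z', np.float64(39.7))
(-22, 38, 'ang', np.float64(-23.3), 'r', np.float64(104.1), 'n', np.float64(-0.8), 't', np.float64(41.2), 'z', np.float64(95.6))
-40.13705893023334 98.3051904618869 22.20971899572955
t 21.23 p [487.1  34.5 217.3] rpy [-180.    -0.    75.1] F [-0.9  1.4  2.3] M [0.4  0.09 0.17] w 18.7 q [-0.7   0.39  0.7   2.17 -0.38  0.71  0.  ]
```

{"method": "send_rows", "body": {
  "targets": [
    [1,-0.0008,0,0.0003,0,0,0],
    [1,-0.0008,0,0.0003,0,0,0],
    [1,-0.0008,0,0.0003,0,0,0],
    [1,-0.0008,0,0.0003,0,0,0],
    [1,-0.0008,0,0.0003,0,0,0]
  ]
}}

```text
time: 21.85
position: [486.9, 33.8, 217.0]
orientation: [-3.141, -0.0, 1.31]
ft_force: [-0.5, 2.1, 2.8]
gripper_width: 18.6
```

```bash
python3 - <<'E'
from h import *
im,d=vision.get_image("scene");prof(im);print(wang(im,lo=40),wang(im,lo=-35,hi=130))
s=ctrl.observe();p=s["position"];y,z=p@uy-AX@uy,p[2]-AX[2]+21;print(y,z,np.degrees(np.arctan2(-y,z)))
rows([]);W=cloud("scene",d);m=(W[...,0]>560)&(W[...,0]<650)&(W[...,1]>-40)&(W[...,1]<115)&(W[...,2]>55)&(W[...,2]<135)
print("plate top",np.percentile(W[m][:,2],99))
cv2.imwrite("pics/s5.png",cv2.resize(im[70:330,150:390],None,fx=2.3,fy=2.3,interpolation=cv2.INTER_CUBIC))
E
```

```text
ball minima [(-58, 25), (-20, 13), (14, 19), (67, 24), (115, 31)]
(np.float64(22.4), 132, 28) (np.float64(22.0), 132, 27)
-40.864961702921704 98.01181379060893 22.633166003922373
t 21.9 p [486.9  33.8 217. ] rpy [-180.    -0.    75.1] F [-0.4  3.3  3.3] M [ 0.82 -0.01  0.19] w 18.8 q [-0.7   0.39  0.7   2.17 -0.38  0.71  0.  ]
plate top 125.67782603489724
```

View pics/s5.png

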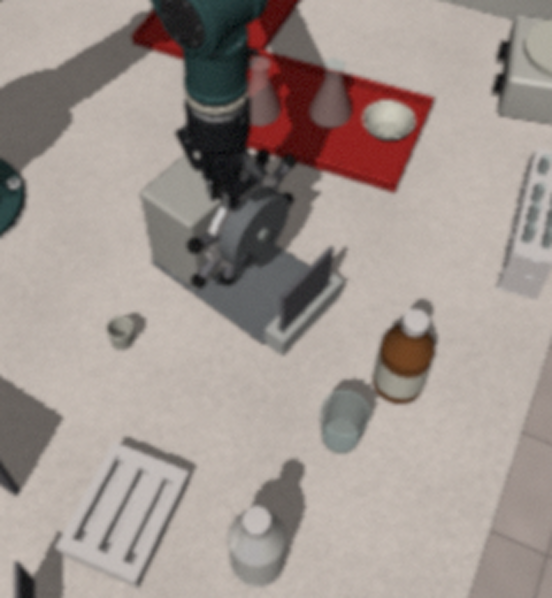

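```bash
python3 -c "
from station import ctrl
print(ctrl.hand_in())"
```

```text
the job is handed in; nothing more can be done
None
```

The splash plate is upright and fully home in the slot block, and released. The wheel is gripped and held still with its heavy side at the bottom, and I handed the job in at about 22 s.

- **Plate:** The first entry touched the block's rim at about 27 N. I backed off, re-aimed, and it then slid in freely and seated at about 9 N. The last image shows it upright, with its top at about 125 mm in the depth image against a nominal 122 mm. That camera read 1–2 mm high elsewhere too.
- **Heavy side:** Led one way and let roll back, the wheel came to rest at about 124.9°. From the other side it rested at about 100.2°, the same as where it had rolled by itself at the start. The middle, 112.5°, means it sticks about 12° short of the bottom, within the stated 10–33°.
- **Final hold:** I led the wheel by the ball nearest the top. The camera reads 22.0–22.4° and the arm's own position gives 22.6°, against the 22.5° wanted (112.5° less two 45° sleeve steps).
- **What went wrong or disagreed:**
  - The ball slipped out of the pads late in both long leads. The wheel still rolled back freely each time, but the + side rest was measured only once.
  - The hand feels about 3 N sideways and 3 N up while holding. That is more than axle friction alone should give, and I put it down to the pads resisting the ball's pivot.
- **Surroundings:** In the last image the flasks, dish, crucible, beaker and bottles are all standing, with no sign of being disturbed.

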